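Turn a washed cuvette stand over in the flip nest and set it to drain

TASK

The washed cuvette stand has to drain open side down. Lay it open side up in a nest of the hinged flip fixture, fold the other leaf fully closed over it, and swing the closed pair together all the way over to the other side, so that the fixture turns the stand upside down. Then fold the top leaf back so that both leaves lie open and flat, take the inverted stand out and set it down, without dropping it, open side down on the ribs of the drip tray, lengthways in the middle and wholly inside the rim; do not disturb the glassware and bottles around.

Things in the scene. Friction and masses are not known exactly. Their poses are not given: they have to be found in the camera images.
- cell_stand: Cuvette stand: loose clear trough 46 (x) x 105 (y) x 38 (z) mm, 90 to 150 g, ends alike. Base 4 mm thick; side plates 104 mm long rise to 38 mm, outer faces 44 mm apart across x; end plates rise to 22 mm; open on top. Origin: centre of the base's underside, z to the open side. Starts on the bench open side up, left or right of the fixture. Grip it across x (44 to 46 mm) from above, either way up.
- stand_mid (a point): The middle of the cuvette stand, 19 mm above its base's underside; axes as the stand's.
- flip_nest: Flip fixture: dark steel base 150 x 210 x 6 mm fixed to the bench; on a hinge pin along its x, 40 mm above the bench, two like aluminium leaves swing as the pages of a book. Origin: on the bench below the pin's middle; +y to the left leaf. Closed, the nest floors face each other 40 mm apart (2 mm play over the stand). The leaves touch each other only through the stand.
- nest_left (a point): Centre of the left leaf's nest, 72 mm from the pin, level with it when flat, 20 mm over the nest floor; axes are the leaf's. The stand lies in it lengthways along x (middle 1 mm below this point), either way up, between stops 12 mm tall with flared lips to 16 mm, 2.5 mm play each side. The middle 48 mm of its long sides is free of stops: there fingers closing across y fit down to the floor.
- nest_right (a point): Centre of the right leaf's nest, likewise. With the leaves closed on each other it coincides with nest_left. The stand may be loaded in either leaf, provided that leaf lies flat.
- leaf_left (a joint): Swing of the left leaf (rad): 0 = flat on its own, +y side (plate 128 mm along x, 14 to 104 mm from the pin, 8 mm thick, its nest floor 20 mm over the bench); pi/2 upright; pi = folded fully over onto the other side. Hinge friction of about 0.25 N m: a leaf stays where it is left. Starts at 0.
- leaf_right (a joint): Swing of the right leaf (rad): 0 = flat on its own, -y side; pi/2 upright; pi = folded fully over onto the left leaf's side. Same friction. Starts raised by 0 to 0.8.
- bar_left (a point): Middle of the left leaf's handle: a free round steel bar 12 mm thick, parallel to the pin and 165 mm from it, level with it when flat, 55 mm clear of the leaf's edge. It runs from x = +3 to +56 mm in the fixture's frame (carried by an arm at 56; this point at +29.5). Pinched from above with the fingers closing across it, it can be led round the pin in an arc, turning between the fingers.
- bar_right (a point): Middle of the right leaf's handle, likewise but from x = -3 to -56 mm (this point at -29.5). With the leaves closed on each other the two bars stand in line, end to end with a gap of 6 mm at x = 0, so that one pinch at x = 0 with pads 22 mm wide holds both.
- drip_tray: White drip tray fixed to the bench on the other side of the fixture than the stand: 140 (x) x 180 (y) x 12 (z) mm, walls 4 mm, seven ribs along x with tops 8 mm above the bench. Origin: centre of its underside; y is its long direction. On the ribs the inverted stand has its middle 27 mm above the bench.
- beaker_250: Bystander: glass beaker, 75 mm wide, 93 mm tall, behind the fixture. Origin at its foot.
- wash_bottle: Bystander: white wash bottle with red cap and spout, 62 mm wide, 198 mm tall. Origin at its foot.
- bottle_amber: Bystander: amber glass bottle with white cap, 60 mm wide, 118 mm tall. Origin at its foot.

How it is judged:
By the outcome, as a careful person would: the job done as asked, in the order asked, and still so for the second after the job is handed in, with the robot touching nothing.
It also fails if it takes over 72 s, if anything falls off the work surface, if the arm or the gripper's body presses on something with over 40 N, if the wrist force passes 120 N, or if a joint passes its speed limit or range.

ROBOT

A 7-joint arm with a two-finger parallel gripper is mounted at the origin on a cart in front of the work surface, level with it; the furniture and walls round the work are solid. World frame = base frame: x ahead of the robot, y to its left, z up, the work surface at z = 0. Lengths are in m, angles in rad, forces in N, time in s.
With the tool pointing down it reaches from about 0.425 to 0.925 m from the base axis. Payload 6.8 kg.
Tool frame: the origin (TCP) lies where the fingers leave the gripper's body, on its centre line; the fingertips stand 73 mm ahead of it and the grasp point (between the pads) lies 54 mm ahead of it; z points along the fingers, y is the line along which they close (so a half turn about z gives the same grasp; the last joint's range is limited). The gripper opens to 85 mm and grips with 20 to 120 N. Pads are 22 mm wide; open, the fingers measure 114 mm over their backs; the gripper's body (76 mm by 85 mm) begins 54 mm behind the grasp point. The pads swing forward as they close: fully open they stand 13 mm farther back than shut.
Start: joints at [-1.269, 0.477, 0.022, 1.555, -0.011, 1.109, -0.083], TCP at [0.269, 0.619, 0.304] pointing down, gripper open.
Joint ranges: [-2.96, 2.96], [-0.34, 2.1], [-1.41, 1.46], [0.24, 2.44], [-1.37, 4.51], [0.17, 1.92], [-2.96, 2.96]. Speed limits (rad/s): [2.39, 2.39, 3.14, 3.14, 3.14, 3.14, 3.14].

INTERFACE

Orientations are given as a rotation vector (axis times angle).
In Python, from bench import r, vision, sensors gives the robot as it stands (r), with the cameras (vision) and the readings (sensors).
- The arm moves only by the tool drive_effector, called as a command line: name --argument value ..., lists and objects as JSON in quotes. Schema: {"type":"object","properties":{"moves":{"type":"string"},"finger_gap":{"type":"number"},"grip_n":{"type":"number"},"only":{"type":"string"},"quiet":{"type":"boolean"},"lines":{"type":"string"}},"required":["moves"],"additionalProperties":false}. moves is a string of 1 to 5 rows, parted by semicolons, with the numbers parted by spaces; each row has 6 numbers: dx, dy, dz in m, then a rotation vector rx, ry, rz in rad; each row is the pose to reach, as a shift and turn from the pose commanded when the call began, along the tool's axes at that moment; what a row does not reach only later rows make up. A row lasts 1/10 s, in which the tool goes at most 0.05 m and 0.15 rad, less where a joint would pass 70% of its speed; a pose out of reach is approached as far as the arm can. finger_gap is the finger opening in m, set as the call begins (left out keeps the last). The fingers move at their own pace and stop on an object; grip_n is the grip in N (left out, the last holds). Time passes only in rows, so rows that do not move let the fingers close. The tool returns the time, the measured TCP pose, the force, the opening and the grip force at its end. only (a regular expression) keeps the lines of the reply that match it, lines (a string "A,B") keeps lines A to B, and quiet returns only ok. Input that does not fit is refused with a message, and nothing moves.
- sensors.get_obs(): the state, without advancing time (a new reading comes with each control period).
- vision.grab_frame(name): name is "side" or "top"; returns (picture, depth): 480x640x3 uint8, blue, green, red; 480x640 float32, m along the optical axis (not along the pixel's ray), 0 where there is no reading.
- vision.camera_info(name): a dict with "camera_matrix" (3x3 intrinsics, pixels), "R" (3x3) and "t" (3): a world point X has camera coordinates R X + t. Camera axes: x right, y down, z forward; pixel columns grow to the right and rows downward; lengths in m; the calibration is good to about 2 mm. A picture is of the moment at which its call begins. camera_info takes no time and is no camera call.
- r.hand_in(): hands the job in; it is judged then, once.
The state is a dict: "clock": time; "joints": joint angles; "qvel": joint speeds; "tau": joint torques, N m; "tcp_pos": TCP position; "orientation": TCP orientation; "contact_force": force on the tool from outside, world axes, zero at the start; "moment": the same for the moment, N m; "grip_width": finger opening in m; "gripper_force": force on a finger pad.
Only numpy, scipy, OpenCV 4.12 (cv2) and the standard library are available. Lean on these libraries where they do the work, as an engineer would, in place of code of your own. Each camera call takes 0.05 s, during which the arm holds its last target. There are 200 camera calls.

## Working session

There is one attempt and no reset: what is moved stays moved. The work goes in short steps, Python scripts to look and compute and a tool call to move; the robot and the scene stay as the last step left them, time stands still between calls to the robot, and variables do not carry over. Pictures are saved under pics/ and viewed, at most 14 in all, crops included, and the job is handed in when it is done.

```bash
ls; mkdir -p pics; python3 - <<'E'
from bench import r, vision, sensors
import cv2,numpy as np
np.set_printoptions(precision=4,suppress=True)
o=sensors.get_obs();print(o)
for n in("side","top"):
    im,d=vision.grab_frame(n);cv2.imwrite(f"pics/{n}0.png",im);np.save(f"pics/{n}0.npy",d);print(vision.camera_info(n))
E
```

```text
bench.py
pics
{'clock': 0.0, 'joints': array([-1.2691,  0.4778,  0.0223,  1.5565, -0.0115,  1.1093, -0.0831]), 'qvel': array([ 0.0001,  0.0014,  0.0006, -0.0005, -0.0006, -0.0006, -0.0025]), 'tau': array([  0.0002, -59.6459,   1.608 , -28.1187,   0.0124,   0.0093,
         0.    ]), 'tcp_pos': array([0.2687, 0.6187, 0.3029]), 'orientation': array([-0.6391, -3.0756,  0.0028]), 'contact_force': array([ 0.2662, -0.6752, -0.5275]), 'moment': array([ 0.0041, -0.0244, -0.0159]), 'gripper_force': 0.0, 'grip_width': 0.08564117200859535}
{'camera_matrix': array([[592.9896,   0.    , 328.2388],
       [  0.    , 592.9896, 243.631 ],
       [  0.    ,   0.    ,   1.    ]]), 'R': array([[ 0.9999, -0.0138,  0.0014],
       [-0.0056, -0.4947, -0.8691],
       [ 0.0127,  0.869 , -0.4947]]), 't': array([-0.5429,  0.0452,  1.4086])}
{'camera_matrix': array([[590.8388,   0.    , 324.8846],
       [  0.    , 590.8388, 238.9474],
       [  0.    ,   0.    ,   1.    ]]), 'R': array([[-0.0012, -1.    ,  0.0068],
       [-0.9881,  0.0001, -0.154 ],
       [ 0.154 , -0.0069, -0.988 ]]), 't': array([-0.0187,  0.574 ,  1.5707])}
```

View pics/top0.png

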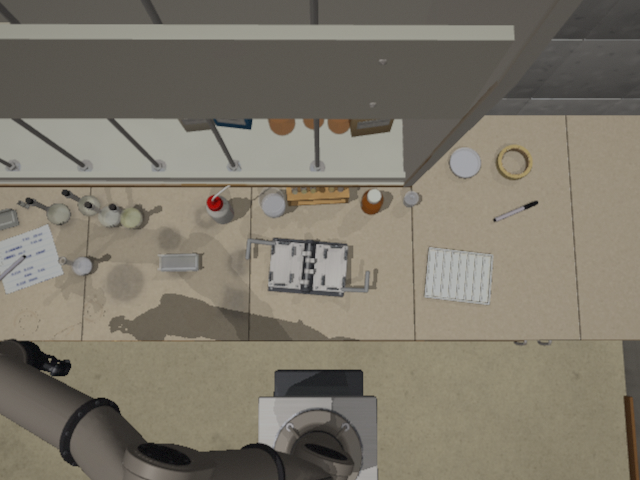

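View pics/side0.png

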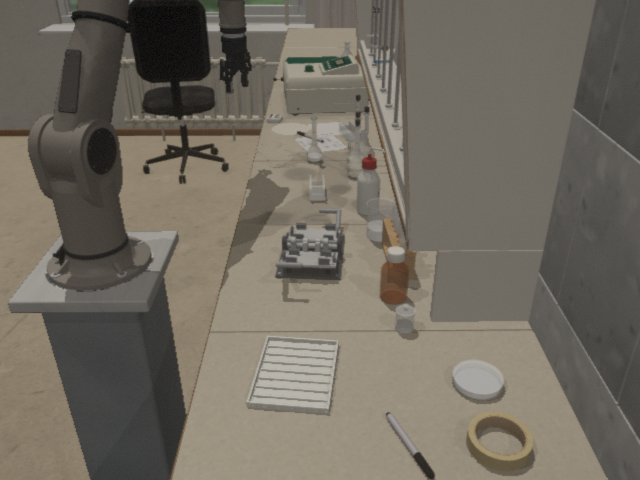

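The top view shows the stand at (180,262), left of the fixture at (309,267). The handle bars are at (249,250) and (367,282), and the tray is at (459,276). In the side view the stand is at (317,187), the fixture at (311,248) and the tray at (295,373).

```bash
cat > h.py <<'E'
import numpy as np,cv2
from scipy.spatial.transform import Rotation as Ro
from bench import r, vision, sensors
np.set_printoptions(precision=4,suppress=True)
def ray(n,uv,z):
    c=vision.camera_info(n);R,t,K=c["R"],c["t"],c["camera_matrix"]
    o=-R.T@t; uv=np.atleast_2d(np.array(uv,float))
    d=np.c_[uv,np.ones(len(uv))]@np.linalg.inv(K).T@R
    return o+d*((z-o[2])/d[:,2])[:,None]
def proj(n,X):
    c=vision.camera_info(n);p=(c["R"]@np.atleast_2d(X).T+c["t"][:,None]);q=c["camera_matrix"]@p;return (q[:2]/q[2]).T
def cloud(n,d):
    c=vision.camera_info(n);v,u=np.nonzero(d>0);z=d[v,u]
    p=np.c_[u,v,np.ones(len(u))]@np.linalg.inv(c["camera_matrix"]).T*z[:,None]
    X=np.full(d.shape+(3,),np.nan);X[v,u]=(p-c["t"])@c["R"];return X
def rect(P):
    return cv2.minAreaRect(np.float32(P[:,:2]*1000))
def tool(dw,drot=(0,0,0)):
    "world shift -> tool axes"
    return Ro.from_rotvec(sensors.get_obs()["orientation"]).inv().apply(dw)
E
python3 - <<'E'
from h import *
im=cv2.imread("pics/top0.png");d=np.load("pics/top0.npy");X=cloud("top",d)
s=cv2.imread("pics/side0.png")
a=cv2.resize(im[230:310,150:390],None,fx=3.3,fy=3.3,interpolation=cv2.INTER_CUBIC)
b=cv2.resize(s[140:300,230:390],None,fx=2,fy=2,interpolation=cv2.INTER_CUBIC)
c=np.zeros((264+320,792,3),np.uint8);c[:264]=a;c[264:,:320]=b
b=cv2.resize(im[230:310,410:510],None,fx=4,fy=4);c[264:,352:752]=b
cv2.imwrite("pics/c1.png",c)
for nm,(u0,u1,v0,v1),zl in (("stand",(150,210,245,280),(.015,.06)),("tray",(415,505,240,312),(.006,.03)),("barL",(243,254,235,262),(.02,.2)),("barR",(360,373,265,295),(.02,.2)),("fix",(265,355,232,300),(.01,.2))):
    P=X[v0:v1,u0:u1].reshape(-1,3);P=P[(P[:,2]>zl[0])&(P[:,2]<zl[1])]
    print(nm,len(P),rect(P),np.percentile(P[:,2],[5,50,95]),P.mean(0))
print(X[330,100],X[300,200])
E
```

```text
stand 270 ((514.90966796875, 386.4721374511719), (43.887428283691406, 106.95075225830078), 1.149071455001831) [0.0166 0.0333 0.0419] [0.5147 0.3838 0.0311]
tray 1254 ((478.1195983886719, -392.92864990234375), (250.1862335205078, 197.74386596679688), 89.95902252197266) [0.0062 0.0085 0.0148] [ 0.4783 -0.388   0.0092]
barL 104 ((551.1689453125, 190.82635498046875), (17.401344299316406, 59.179283142089844), 75.79963684082031) [0.0377 0.0434 0.0501] [0.5518 0.19   0.0436]
barR 109 ((457.830322265625, -125.44065856933594), (19.693689346313477, 58.75867462158203), 79.94934844970703) [0.0673 0.0748 0.0821] [ 0.4534 -0.1262  0.0746]
fix 3505 ((506.4483337402344, 25.18682861328125), (179.42550659179688, 233.48770141601562), 4.351967811584473) [0.0138 0.0265 0.0476] [0.5019 0.0279 0.0282]
[0.3288 0.5962 0.0008] [ 0.4106  0.3266 -0.0042]
```

View pics/c1.png

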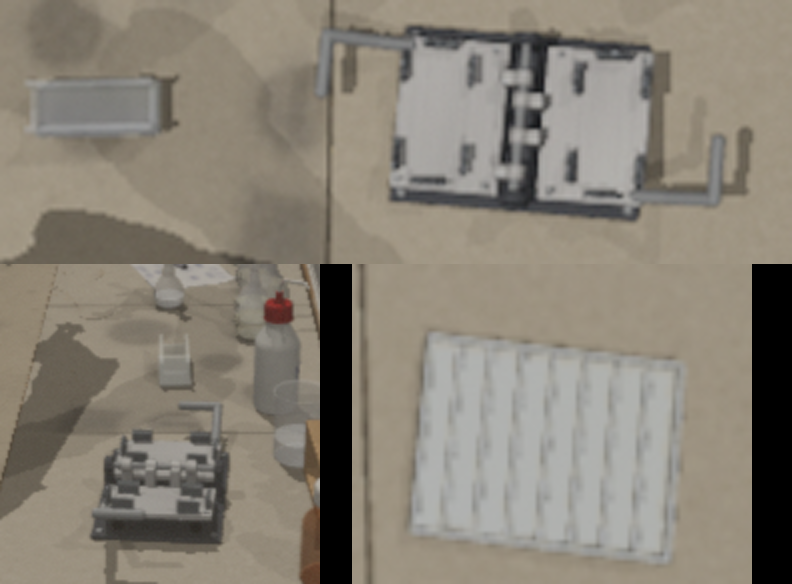

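The crop shows the stand, a light trough, at crop (28–160, 78–135). The dark base has corners near (410,28), (650,47), (637,218) and (390,200), and the bars are at (324,65) and (717,168). The lower right shows the tray with corners at (430,333), (684,362), (668,562) and (412,535).

```bash
python3 - <<'E'
from h import *
im=cv2.imread("pics/top0.png");d=np.load("pics/top0.npy");X=cloud("top",d)
up=lambda P,s,u,v:(np.array(P,float)+.5)/s-.5+[u,v]
def show(n,C):
    c=C.mean(0);a=(C[0]+C[1]-C[2]-C[3])/2;b=(C[0]+C[3]-C[1]-C[2])/2
    print(n,c,"len",np.hypot(*a[:2]),np.hypot(*b[:2]),"yaw x:",np.degrees(np.arctan2(a[1],a[0])),"y:",np.degrees(np.arctan2(-b[0],b[1])))
show("base",ray("top",up([(410,28),(650,47),(637,218),(390,200)],3.3,150,230),.006))
show("tray",ray("top",up(np.array([(430,333),(684,362),(668,562),(412,535)])-[352,264],4,410,230),.012))
# dark base mask
hsv=cv2.cvtColor(im,cv2.COLOR_BGR2HSV)
m=np.zeros(im.shape[:2],np.uint8);m[225:310,260:357]=(hsv[225:310,260:357,2]<75)*255
n,l,st,_=cv2.connectedComponentsWithStats(m);k=1+np.argmax(st[1:,4]);
v,u=np.nonzero(l==k);q=cv2.boxPoints(cv2.minAreaRect(np.float32(np.c_[u,v])));Q=ray("top",q,.006);print("dark",q.tolist(),Q.mean(0),np.linalg.norm(Q[0]-Q[1]),np.linalg.norm(Q[1]-Q[2]),np.degrees(np.arctan2(Q[1]-Q[0],1)[:2]),(Q[1]-Q[0]),(Q[2]-Q[1]))
# tray white mask
m[:]=0;w=(hsv[235:315,415:505,1]<38)&(hsv[235:315,415:505,2]>120);m[235:315,415:505]=w*255
m=cv2.morphologyEx(m,cv2.MORPH_CLOSE,np.ones((5,5)))
n,l,st,_=cv2.connectedComponentsWithStats(m);k=1+np.argmax(st[1:,4]);v,u=np.nonzero(l==k)
q=cv2.boxPoints(cv2.minAreaRect(np.float32(np.c_[u,v])));Q=ray("top",q,.012);print("tray",q.tolist(),Q.mean(0),Q[1]-Q[0],Q[2]-Q[1])
# bars
for a,b,z in (((329,35),(322,94),.04),((721,138),(716,200),.07)):
    print(ray("top",up([a,b],3.3,150,230),z))
# stand
P=X[245:280,150:212];g=P[...,2]
for z0,z1 in((.015,.05),(.03,.05)):
    p=P[(g>z0)&(g<z1)];print("stand",len(p),rect(p),p.mean(0))
show("stand",ray("top",up([(28,79),(160,75),(162,135),(28,135)],3.3,150,230),.036))
E
```

```text
base [0.5016 0.0283 0.006 ] len 0.14570132150221346 0.2056476998062165 yaw x: -5.279737433016712 y: -4.3914909825396435
tray [ 0.4768 -0.3896  0.012 ] len 0.14038577870750257 0.17705917673392416 yaw x: -6.875282957041817 y: -6.329612709279299
dark [[273.0349426269531, 254.8876953125], [274.0097351074219, 237.8291015625], [345.1203918457031, 241.892578125], [344.1455993652344, 258.951171875]] [0.5534 0.0248 0.006 ] 0.04816879071851115 0.1993535346923642 [ 2.755  -0.1222] [ 0.0481 -0.0021  0.    ] [-0.0115 -0.199   0.    ]
tray [[422.5, 297.5], [428.18292236328125, 246.3536376953125], [495.243896484375, 253.80487060546875], [489.56097412109375, 304.95123291015625]] [ 0.4767 -0.39    0.012 ] [ 0.1421 -0.0196  0.    ] [-0.021  -0.1863  0.    ]
[[0.5711 0.1877 0.04  ]
 [0.5218 0.1926 0.04  ]]
[[ 0.4822 -0.1342  0.07  ]
 [ 0.4321 -0.1296  0.07  ]]
stand 270 ((514.90966796875, 386.4721374511719), (43.887428283691406, 106.95075225830078), 1.149071455001831) [0.5147 0.3838 0.0311]
stand 171 ((514.91845703125, 386.46575927734375), (43.87327575683594, 106.95083618164062), 1.1702721118927002) [0.5152 0.3868 0.0365]
stand [0.5124 0.3808 0.036 ] len 0.0482971456922219 0.10969010377999228 yaw x: 3.086828077310451 y: 0.851397824289916
```

```bash
python3 - <<'E'
from h import *
im=cv2.imread("pics/top0.png");d=np.load("pics/top0.npy");X=cloud("top",d)
for v in (253,254,262,270):
    print(v,im[v,154:206].mean(1).astype(int).tolist()); print((X[v,154:206,2]*1000).round().tolist())
for u in(157,160,180,198): print(u,ray("top",[u,262],.038)[0],ray("top",[u,262],.022)[0])
print("stops v col", [ (u,im[240:295,u].mean(1).astype(int).tolist()) for u in (272,294)])
o=sensors.get_obs();M=Ro.from_rotvec(o["orientation"]).as_matrix();print(M)
E
```

```text
253 [131, 131, 130, 131, 127, 123, 122, 130, 135, 135, 133, 132, 118, 107, 106, 106, 107, 111, 113, 113, 115, 115, 115, 116, 114, 113, 113, 113, 112, 116, 116, 116, 119, 119, 119, 120, 121, 126, 119, 114, 115, 110, 91, 100, 111, 110, 109, 107, 106, 92, 117, 131]
[-1.0, -0.0, 1.0, -3.0, -4.0, 1.0, -1.0, -2.0, -4.0, -3.0, -0.0, 6.0, 3.0, -5.0, -0.0, 3.0, 1.0, 4.0, -6.0, -2.0, 35.0, 34.0, 38.0, 40.0, 37.0, 42.0, 37.0, 37.0, 38.0, 37.0, 38.0, 39.0, 37.0, 42.0, 42.0, 38.0, 38.0, 36.0, 41.0, 41.0, 36.0, 29.0, -3.0, -2.0, 1.0, 6.0, -3.0, 3.0, -4.0, 10.0, -1.0, 9.0]
254 [131, 131, 130, 138, 143, 141, 140, 146, 148, 148, 138, 129, 124, 120, 120, 119, 120, 121, 123, 122, 121, 122, 122, 124, 127, 125, 126, 127, 127, 129, 130, 131, 133, 133, 135, 136, 138, 140, 143, 144, 141, 135, 115, 104, 95, 82, 79, 78, 79, 103, 126, 133]
[-3.0, -0.0, 3.0, 36.0, 38.0, 31.0, 39.0, 36.0, 38.0, 32.0, 40.0, 38.0, 36.0, 34.0, 35.0, 32.0, 34.0, 39.0, 44.0, 34.0, 35.0, 39.0, 36.0, 35.0, 37.0, 37.0, 42.0, 39.0, 39.0, 42.0, 37.0, 36.0, 38.0, 40.0, 43.0, 34.0, 38.0, 37.0, 33.0, 39.0, 38.0, 35.0, 35.0, 17.0, 2.0, 2.0, 2
[... 1270 characters left out ...]
.022 ]
198 [0.5115 0.3267 0.038 ] [0.5134 0.33   0.022 ]
stops v col [(272, [91, 96, 117, 130, 109, 83, 75, 79, 94, 91, 75, 85, 82, 67, 103, 151, 168, 168, 167, 166, 167, 167, 167, 167, 168, 167, 168, 169, 168, 168, 166, 142, 107, 104, 107, 110, 109, 109, 110, 111, 148, 166, 167, 157, 159, 166, 139, 108, 108, 89, 75, 121, 141, 143, 142]), (294, [72, 67, 117, 155, 162, 160, 134, 108, 111, 106, 104, 105, 107, 104, 106, 142, 163, 165, 166, 166, 167, 167, 166, 166, 166, 166, 166, 166, 166, 166, 166, 165, 166, 158, 150, 150, 150, 149, 159, 165, 165, 166, 165, 166, 165, 165, 165, 164, 131, 77, 72, 73, 75, 121, 144])]
[[-0.9172  0.3984 -0.0005]
 [ 0.3984  0.9172 -0.0016]
 [-0.0001 -0.0017 -1.    ]]
```

```bash
cat > go.py <<'E'
import sys
from h import *
x,y,z,w=map(float,sys.argv[1:5]);o=sensors.get_obs()
M=Ro.from_rotvec(o["orientation"])
# target: tool y at world angle w deg, z down
a=np.radians(w);Y=np.array([np.cos(a),np.sin(a),0]);Z=np.array([0,0,-1.]);T=Ro.from_matrix(np.c_[np.cross(Y,Z),Y,Z])
if (M.inv()*T).magnitude()>np.pi/2: T=T*Ro.from_euler("z",np.pi)
d=M.inv().apply(np.array([x,y,z])-o["tcp_pos"]);q=(M.inv()*T).as_rotvec()
print("shift",d,"n",np.linalg.norm(d)/.05,"rot",q,np.linalg.norm(q)/.15,"clock",o["clock"],o["contact_force"],"j7",o["joints"][6])
E
python3 go.py .5145 .385 .17 1
```

```text
shift [-0.3185 -0.1163  0.1333] n 7.286122547417715 rot [-0.0014  0.0011  1.1436] 7.624155589425831 clock 0.1 [0.2604 0.5474 0.342 ] j7 -0.08308736766680011
```

drive_effector --moves "-0.3185 -0.1163 0.1333 -0.0014 0.0011 1.1436;-0.3185 -0.1163 0.1333 -0.0014 0.0011 1.1436;-0.3185 -0.1163 0.1333 -0.0014 0.0011 1.1436;-0.3185 -0.1163 0.1333 -0.0014 0.0011 1.1436;-0.3185 -0.1163 0.1333 -0.0014 0.0011 1.1436" --finger_gap 0.07 --grip_n 30

```text
clock: 0.6
tcp_pos: [0.4385, 0.4573, 0.2116]
orientation: [-1.729, -2.622, -0.001]
contact_force: [-0.1, 0.7, -0.3]
grip_width: 0.0697
gripper_force: 0.0
```

```bash
python3 go.py .5145 .385 .17 1
```

```text
shift [-0.0964  0.0413  0.0415] n 2.2564760954684338 rot [ 0.0002 -0.0009  0.3876] 2.5842836361608508 clock 0.6 [-0.1168  0.698  -0.2535] j7 -0.38208223349351766
```

drive_effector --moves "-0.0964 0.0413 0.0415 0.0002 -0.0009 0.3876;-0.0964 0.0413 0.0415 0.0002 -0.0009 0.3876;-0.0964 0.0413 0.0415 0.0002 -0.0009 0.3876;-0.0964 0.0413 0.0415 0.0002 -0.0009 0.3876"

```text
clock: 1.0
tcp_pos: [0.5156, 0.3836, 0.1695]
orientation: [2.2, 2.24, -0.004]
contact_force: [-0.4, -0.2, 0.9]
grip_width: 0.07
gripper_force: 0.0
```

```bash
python3 go.py .5145 .385 .079 1
```

```text
shift [ 0.0017 -0.001   0.0905] n 1.809445642729667 rot [-0.0006  0.0032  0.0002] 0.02158935346364018 clock 1.0 [-0.3957 -0.2432  0.9238] j7 -0.5260208523045818
```

drive_effector --moves "0.0015 -0.001 0.04 0 0.003 0;0.0015 -0.001 0.07 0 0.003 0;0.0015 -0.001 0.09 0 0.003 0;0.0015 -0.001 0.0905 0 0.003 0"

```text
clock: 1.4
tcp_pos: [0.5098, 0.3895, 0.0777]
orientation: [-2.187, -2.25, 0.004]
contact_force: [0.1, -0.3, 0.7]
grip_width: 0.0699
gripper_force: 0.0
```

drive_effector --moves "0 0 0 0 0 0;0 0 0 0 0 0;0 0 0 0 0 0;0 0 0 0 0 0" --finger_gap 0.035 --grip_n 30

```text
clock: 1.8
tcp_pos: [0.5135, 0.3896, 0.0821]
orientation: [-2.193, -2.246, -0.008]
contact_force: [-1.1, 0.6, 7.0]
grip_width: 0.0427
gripper_force: 32.9
```

```bash
python3 - <<'E'
from h import *
for n in("top","side"):
    im,d=vision.grab_frame(n);cv2.imwrite(f"pics/{n}1.png",im);np.save(f"pics/{n}1.npy",d)
E
python3 go.py .5145 .385 .17 1
```

```text
shift [-0.0042  0.001  -0.0879] n 1.7602082462095554 rot [ 0.0018 -0.0056  0.0066] 0.05885215798600502 clock 1.9 [-1.4667  0.3669  6.3474] j7 -0.49077880981692606
```

drive_effector --moves "-0.002 0 -0.03 0 0 0;-0.004 0 -0.07 0 -0.005 0;-0.004 0.001 -0.09 0 -0.005 0;-0.004 0.001 -0.09 0 -0.005 0" --finger_gap 0.035 --grip_n 35

```text
clock: 2.3
tcp_pos: [0.5159, 0.3851, 0.1742]
orientation: [2.195, 2.245, 0.009]
contact_force: [0.3, 0.0, -2.0]
grip_width: 0.0422
gripper_force: 37.0
```

```bash
python3 go.py .5075 .1001 .2 85.3
```

```text
shift [-0.2847 -0.0148 -0.0266] n 5.726044796011331 rot [ 0.0062  0.0018 -1.4658] 9.772322992515608 clock 2.3 [ 0.3088  0.042  -1.9504] j7 -0.5220798008590046
```

drive_effector --moves "-0.04 -0.002 -0.0266 0.006 0.002 -0.15;-0.08 -0.004 -0.0266 0.006 0.002 -0.3;-0.12 -0.006 -0.0266 0.006 0.002 -0.45;-0.16 -0.008 -0.0266 0.006 0.002 -0.6;-0.2 -0.01 -0.0266 0.006 0.002 -0.75"

```text
clock: 2.8
tcp_pos: [0.5077, 0.1823, 0.1963]
orientation: [-1.208, -2.894, 0.009]
contact_force: [-0.1, -0.3, -0.8]
grip_width: 0.0426
gripper_force: 37.0
```

```bash
python3 go.py .5075 .1001 .17 85.3
```

```text
shift [-0.0584 -0.0578  0.0265] n 1.726637349972685 rot [-0.006  -0.0056 -0.7089] 4.726242202250864 clock 2.8 [-0.1283 -0.2947 -0.7506] j7 0.40227447631156066
```

drive_effector --moves "-0.02 -0.02 0.01 -0.006 -0.006 -0.15;-0.03 -0.03 0.015 -0.006 -0.006 -0.3;-0.045 -0.045 0.02 -0.006 -0.006 -0.45;-0.0584 -0.0578 0.0265 -0.006 -0.006 -0.6;-0.0584 -0.0578 0.0265 -0.006 -0.006 -0.709"

```text
clock: 3.3
tcp_pos: [0.5066, 0.0982, 0.1691]
orientation: [-0.136, -3.137, 0.003]
contact_force: [0.3, 0.1, -0.5]
grip_width: 0.0425
gripper_force: 36.9
```

drive_effector --moves "0 0 0 0 0 0;0 0 0 0 0 0"

```text
clock: 3.5
tcp_pos: [0.5076, 0.1021, 0.1704]
orientation: [0.143, 3.137, 0.001]
contact_force: [0.1, -0.3, -1.2]
grip_width: 0.0426
gripper_force: 36.9
```

```bash
python3 - <<'E'
from h import *
c=np.zeros((580,800,3),np.uint8)
im,d=vision.grab_frame("side");cv2.imwrite("pics/side2.png",im);np.save("pics/side2.npy",d)
c[:400,:400]=cv2.resize(im[170:300,250:380],(400,400),interpolation=cv2.INTER_CUBIC)
im,d=vision.grab_frame("top");cv2.imwrite("pics/top2.png",im);np.save("pics/top2.npy",d)
c[:400,400:]=cv2.resize(im[210:310,250:350],(400,400),interpolation=cv2.INTER_CUBIC)
cv2.imwrite("pics/c2.png",c)
o=sensors.get_obs();print(o["tcp_pos"],o["contact_force"])
E
python3 go.py .5075 .1001 .105 85.3
```

```text
[0.5078 0.1025 0.1708] [-0.5648  0.9668 -1.3232]
shift [ 0.0002 -0.0025  0.0658] n 1.3165308118093215 rot [ 0.0008  0.0015 -0.0077] 0.05264215607185117 clock 3.6 [-0.5648  0.9668 -1.3232] j7 1.1651515829503545
```

View pics/c2.png

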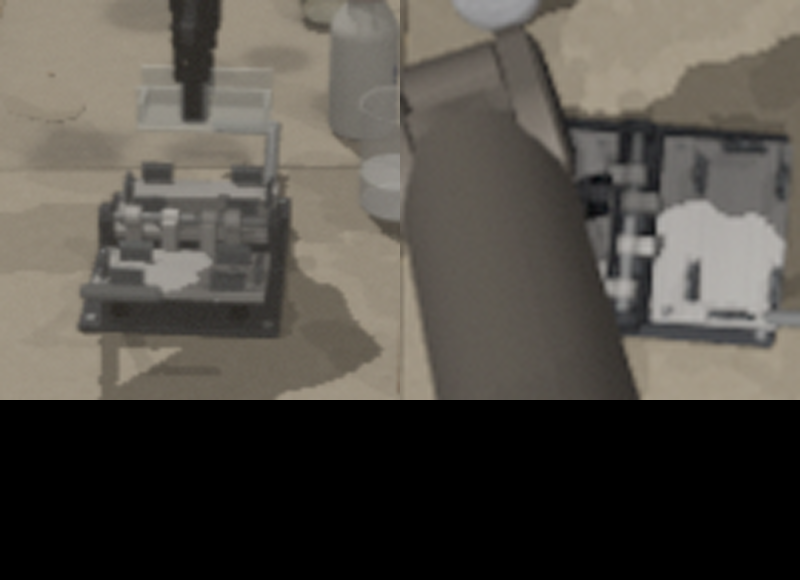

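The side crop shows the stand hanging level above the nest with its near bottom edge at crop (137,128)–(272,131). The finger centre is near 195, so the grip is a few mm off the stand's middle. The left leaf's outer stops are at (158,172) and (246,175).

```bash
python3 - <<'E'
from h import *
im=cv2.imread("pics/side2.png");d=np.load("pics/side2.npy")
f=400/130
up=lambda P:(np.array(P,float)+.5)/f-.5+[250,170]
print("ends z.0887",ray("side",up([(137,128),(272,131)]),.0887))
print("tip at z~.1",ray("side",up([(195,122)]),.1))
print("proj grasp/tip",(proj("side",[[.5078,.1025,.1168],[.5078,.1025,.0978]])-[250,170]+.5)*f)
print("stops (outer, top z .036)",ray("side",up([(142,163),(175,163),(231,167),(262,167)]),.036))
# rows: gray profile of stand near bottom and stops
for v in (204,208,210,211,224,226): print(v,im[v,288:345].mean(1).astype(int).tolist())
o=[.5016,.0283];a=np.radians(-4.7);R=np.array([[np.cos(a),-np.sin(a)],[np.sin(a),np.cos(a)]])
for L in ((0,.072),(0,.099),(.064,.104),(-.064,.104)):print(L,o+R@L)
X=cloud("side",d);P=X[185:213,290:342].reshape(-1,3);P=P[(P[:,2]>.092)&(P[:,2]<.125)&(P[:,1]<.2)&(P[:,1]>0.05)];print(len(P),P.min(0),P.max(0),rect(P))
E
```

```text
ends z.0887 [[0.4609 0.0903 0.0887]
 [0.5679 0.0838 0.0887]]
tip at z~.1 [[0.5071 0.0777 0.1   ]]
proj grasp/tip [[196.3633  89.5651]
 [196.6261 111.1554]]
stops (outer, top z .036) [[0.4621 0.1311 0.036 ]
 [0.4894 0.1308 0.036 ]
 [0.5357 0.1232 0.036 ]
 [0.5613 0.1229 0.036 ]]
204 [144, 143, 143, 142, 142, 142, 135, 129, 127, 125, 131, 138, 140, 140, 141, 139, 136, 135, 137, 132, 113, 78, 51, 44, 46, 44, 45, 56, 76, 96, 116, 131, 131, 130, 130, 130, 130, 130, 130, 129, 129, 128, 127, 128, 127, 128, 125, 129, 138, 130, 130, 135, 135, 136, 134, 133, 132]
208 [142, 142, 142, 143, 143, 142, 132, 128, 134, 139, 143, 143, 144, 144, 144, 145, 145, 143, 144, 143, 129, 87, 61, 54, 55, 54, 55, 63, 79, 108, 139, 143, 142, 142, 142, 141, 142, 143, 143, 143, 142, 144, 143, 143, 141, 142, 141, 137, 134, 136, 138, 142, 142, 143, 142, 141, 140]
210 [141, 142, 142, 143, 141, 142, 140, 143, 143, 144, 143, 144, 143, 143, 142, 143, 142, 143, 144, 142, 141, 139, 132, 125, 124, 124, 124, 125, 129, 138, 141, 136, 135, 135, 135, 135, 136, 135, 136, 137, 137, 136, 137, 136, 136, 136, 135, 132, 130, 131, 129
[... 425 characters left out ...]
 113, 115, 117, 119, 117, 118, 118, 117, 117, 116, 116, 116, 115, 114, 110, 95, 91, 87, 86, 86, 89, 86, 87, 90, 89, 92, 111, 119, 115, 103, 101, 108, 109, 111, 109]
226 [136, 136, 127, 103, 98, 122, 136, 127, 87, 66, 64, 63, 64, 65, 63, 64, 65, 78, 110, 135, 138, 138, 138, 137, 138, 139, 141, 144, 144, 144, 144, 145, 145, 141, 134, 112, 101, 81, 69, 68, 70, 69, 70, 69, 70, 69, 74, 93, 115, 120, 112, 100, 101, 114, 130, 125, 125]
(0, 0.072) [0.5075 0.1001]
(0, 0.099) [0.5097 0.127 ]
(0.064, 0.104) [0.5739 0.1267]
(-0.064, 0.104) [0.4463 0.1372]
699 [0.4611 0.0644 0.092 ] [0.5687 0.1338 0.125 ] ((514.2387084960938, 96.79635620117188), (67.56568145751953, 105.95765686035156), 83.23241424560547)
```

```bash
python3 go.py .5025 .1006 .122 85.3
```

```text
shift [ 0.0052 -0.0024  0.0488] n 0.9821620225695241 rot [ 0.0008  0.0015 -0.0077] 0.05264215607185117 clock 3.6 [-0.5648  0.9668 -1.3232] j7 1.1651515829503545
```

drive_effector --moves "0.005 -0.002 0.025 0 0 -0.008;0.0052 -0.0024 0.0488 0 0 -0.008;0.0052 -0.0024 0.0488 0 0 -0.008;0.0052 -0.0024 0.0488 0 0 -0.008"

```text
clock: 4.0
tcp_pos: [0.5027, 0.1005, 0.1223]
orientation: [0.126, 3.138, 0.001]
contact_force: [0.1, 0.4, -0.9]
grip_width: 0.0425
gripper_force: 36.8
```

drive_effector --moves "0 0 0.004 0 0 0;0 0 0.008 0 0 0;0 0 0.012 0 0 0;0 0 0.012 0 0 0"

```text
clock: 4.4
tcp_pos: [0.5025, 0.1, 0.1099]
orientation: [0.127, 3.138, 0.001]
contact_force: [0.5, 0.1, -1.4]
grip_width: 0.0425
gripper_force: 36.8
```

```bash
python3 go.py .5025 .1006 .102 85.3
```

```text
shift [0.0001 0.0006 0.0079] n 0.15895073484118563 rot [0.0005 0.0013 0.0013] 0.013082703252138396 clock 4.4 [ 0.4558  0.1047 -1.3818] j7 1.1722824632918827
```

drive_effector --moves "0 0 0.004 0 0 0;0 0 0.007 0 0 0;0 0 0.0085 0 0 0;0 0 0.0085 0 0 0"

```text
clock: 4.8
tcp_pos: [0.5028, 0.0999, 0.1021]
orientation: [0.127, 3.138, 0.001]
contact_force: [-2.1, -0.9, 6.2]
grip_width: 0.0421
gripper_force: 37.8
```

```bash
python3 - <<'E'
from h import *
im,d=vision.grab_frame("side");cv2.imwrite("pics/side3.png",im)
c=cv2.resize(im[180:290,255:365],(600,600),interpolation=cv2.INTER_CUBIC);cv2.imwrite("pics/c3.png",c)
E
python3 go.py .5025 .1006 .17 85.3
```

```text
shift [ 0.0002  0.0007 -0.0679] n 1.358400900083993 rot [0.0007 0.0016 0.001 ] 0.01350549316560776 clock 4.85 [-1.9699 -0.873   5.3876] j7 1.1719562292002952
```

View pics/c3.png

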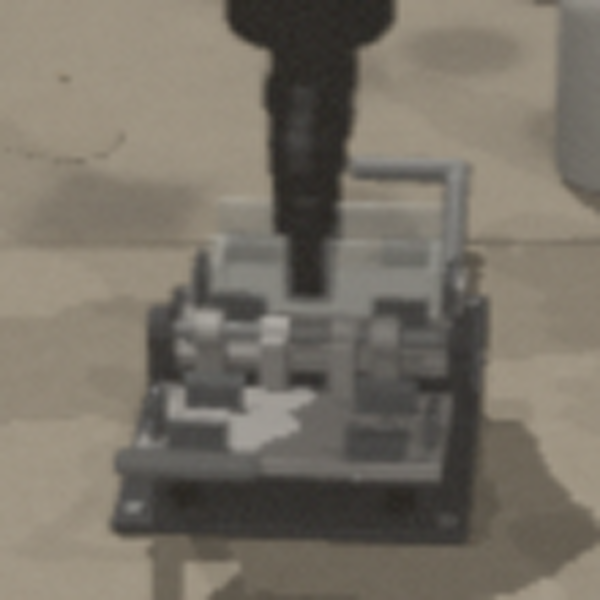

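The side crop shows the stand down between the left nest's stops, level, with the floor contact force at the expected height. I'll release it and go to the right bar.

drive_effector --moves "0 0 0 0 0 0;0 0 0 0 0 0;0 0 -0.02 0 0 0;0 0 -0.06 0 0 0;0 0 -0.10 0 0 0" --finger_gap 0.06

```text
clock: 5.35
tcp_pos: [0.502, 0.0998, 0.2022]
orientation: [-0.126, -3.139, 0.0]
contact_force: [0.6, 0.4, -0.3]
grip_width: 0.0597
gripper_force: 0.0
```

```bash
python3 go.py .459 -.130 .19 85.3
```

```text
shift [ 0.0244 -0.2325  0.0122] n 4.681634676447435 rot [-0.0001 -0.      0.0015] 0.010200538000385099 clock 5.35 [ 0.6049  0.4381 -0.2703] j7 1.1747787017346971
```

drive_effector --moves "0.005 -0.05 0 0 0 0;0.01 -0.1 0 0 0 0;0.015 -0.15 0 0 0 0;0.02 -0.2 0.01 0 0 0;0.0244 -0.2325 0.0122 0 0 0" --finger_gap 0.05

```text
clock: 5.85
tcp_pos: [0.4582, -0.1331, 0.1889]
orientation: [0.131, 3.137, -0.0]
contact_force: [-0.0, 0.3, -0.3]
grip_width: 0.0499
gripper_force: 0.0
```

drive_effector --moves "0 0 0 0 0 0;0 0 0 0 0 0"

```text
clock: 6.05
tcp_pos: [0.4594, -0.1304, 0.1892]
orientation: [0.13, 3.137, 0.001]
contact_force: [1.4, 0.1, 0.5]
grip_width: 0.0502
gripper_force: 0.0
```

```bash
python3 - <<'E'
from h import *
im,d=vision.grab_frame("top");cv2.imwrite("pics/top4.png",im);np.save("pics/top4.npy",d)
im2,d2=vision.grab_frame("side");cv2.imwrite("pics/side4.png",im2)
c=np.zeros((400,800,3),np.uint8)
c[:,:400]=cv2.resize(im2[180:300,255:375],(400,400),interpolation=cv2.INTER_CUBIC)
c[:,400:]=cv2.resize(im[215:315,240:340],(400,400),interpolation=cv2.INTER_CUBIC);cv2.imwrite("pics/c4.png",c)
X=cloud("top",d);P=X[240:280,262:300].reshape(-1,3);P=P[(P[:,2]>.045)&(P[:,2]<.075)];print(len(P),rect(P),np.median(P[:,2]))
E
python3 go.py .459 -.130 .125 85.3
```

```text
169 ((511.1949462890625, 101.63603210449219), (43.87772750854492, 100.9541015625), 84.98015594482422) 0.05662428465528126
shift [ 0.001  -0.0016  0.0643] n 1.286997423576415 rot [0.0013 0.0022 0.0033] 0.027502137855343722 clock 6.15 [ 0.4375 -0.3602 -0.4346] j7 1.6768412390842877
```

View pics/c4.png

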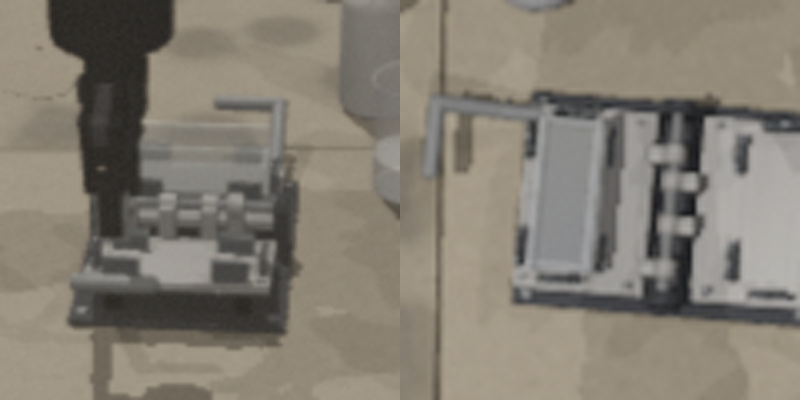

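The top crop shows the stand squarely in the left nest between its stops. The side crop shows the gripper above the right bar.

drive_effector --moves "0.001 -0.001 0.03 0 0 0;0.001 -0.001 0.05 0 0 0;0.001 -0.001 0.064 0 0 0;0.001 -0.001 0.064 0 0 0;0.001 -0.001 0.064 0 0 0"

```text
clock: 6.65
tcp_pos: [0.4591, -0.1296, 0.1255]
orientation: [0.123, 3.137, 0.002]
contact_force: [1.1, 0.1, -0.4]
grip_width: 0.0504
gripper_force: 0.0
```

drive_effector --moves "0 0 0 0 0 0;0 0 0 0 0 0;0 0 0 0 0 0;0 0 0 0 0 0" --finger_gap 0.008 --grip_n 30

```text
clock: 7.05
tcp_pos: [0.459, -0.1314, 0.1259]
orientation: [0.128, 3.136, -0.0]
contact_force: [-0.1, -3.4, 1.6]
grip_width: 0.011
gripper_force: 29.3
```

```bash
python3 go.py .46 -.130 .125 85.3
```

```text
shift [-0.0009  0.0015  0.0009] n 0.039031959452832596 rot [0.     0.0034 0.0007] 0.022995239190632344 clock 7.05 [-0.1486 -3.3897  1.6028] j7 1.6949599006323908
```

```bash
cat > arc.py <<'E'
import numpy as np,sys
# thetas measured from the starting side; s=+1 moving toward +y(tool y)
th=[float(a) for a in sys.argv[2:]];s=float(sys.argv[1])
i=0
while i<len(th)-1:
    g=th[i+1:i+6];print(';'.join(f"0 {s*.165*(np.cos(th[i])-np.cos(t)):.4f} {-.165*(np.sin(t)-np.sin(th[i])):.4f} 0 0 0" for t in g));i+=len(g)
E
python3 arc.py 1 .18 .26 .38 .5 .62 .76 .9 1.04 1.18 1.32 1.46 1.6 1.74 1.88 2.02 2.16 2.3 2.44 2.58 2.7 2.82 2.92 3.0 3.06 3.11 3.14; cat /dev/null
```

```text
0 0.0029 -0.0129 0 0 0;0 0.0091 -0.0317 0 0 0;0 0.0175 -0.0496 0 0 0;0 0.0280 -0.0663 0 0 0;0 0.0427 -0.0841 0 0 0
0 0.0170 -0.0156 0 0 0;0 0.0361 -0.0286 0 0 0;0 0.0567 -0.0389 0 0 0;0 0.0786 -0.0462 0 0 0;0 0.1014 -0.0503 0 0 0
0 0.0231 -0.0009 0 0 0;0 0.0460 0.0013 0 0 0;0 0.0685 0.0068 0 0 0;0 0.0899 0.0154 0 0 0;0 0.1099 0.0268 0 0 0
0 0.0182 0.0141 0 0 0;0 0.0343 0.0307 0 0 0;0 0.0480 0.0493 0 0 0;0 0.0575 0.0667 0 0 0;0 0.0649 0.0850 0 0 0
0 0.0044 0.0159 0 0 0;0 0.0068 0.0289 0 0 0;0 0.0079 0.0387 0 0 0;0 0.0084 0.0469 0 0 0;0 0.0085 0.0519 0 0 0
```

drive_effector --moves "0 0.0027 -0.0129 0 0 0;0 0.0091 -0.0317 0 0 0"

```text
clock: 7.25
tcp_pos: [0.4597, -0.1224, 0.1574]
orientation: [0.128, 3.136, -0.0]
contact_force: [3.7, -0.9, -2.7]
grip_width: 0.0109
gripper_force: 29.2
```

drive_effector --moves "0 0 0 0 0 0"

```text
clock: 7.35
tcp_pos: [0.4598, -0.1219, 0.1588]
orientation: [0.126, 3.135, 0.0]
contact_force: [-0.2, -3.7, 2.2]
grip_width: 0.0108
gripper_force: 29.7
```

drive_effector --moves "0 0.0084 -0.0179 0 0 0;0 0.0189 -0.0346 0 0 0;0 0.0336 -0.0524 0 0 0"

```text
clock: 7.65
tcp_pos: [0.4623, -0.0902, 0.2101]
orientation: [0.13, 3.135, -0.003]
contact_force: [3.3, -6.2, -0.6]
grip_width: 0.0107
gripper_force: 29.1
```

drive_effector --moves "0 0.0170 -0.0156 0 0 0;0 0.0361 -0.0286 0 0 0;0 0.0567 -0.0389 0 0 0;0 0.0786 -0.0462 0 0 0;0 0.1014 -0.0503 0 0 0"

```text
clock: 8.15
tcp_pos: [0.4707, 0.0122, 0.2612]
orientation: [0.129, 3.134, -0.001]
contact_force: [1.7, -5.3, 5.8]
grip_width: 0.0107
gripper_force: 30.3
```

```bash
python3 go.py .48 .03 .259 85.2
```

```text
shift [-0.0078  0.0185  0.0022] n 0.40444103006492166 rot [-0.0002  0.0046  0.0016] 0.032776065479278645 clock 8.15 [ 1.6943 -5.2598  5.8459] j7 1.3350778025141268
```

drive_effector --moves "0 0.0231 -0.0009 0 0 0;0 0.0460 0.0013 0 0 0;0 0.0685 0.0068 0 0 0;0 0.0899 0.0154 0 0 0;0 0.1099 0.0268 0 0 0"

```text
clock: 8.65
tcp_pos: [0.4795, 0.1228, 0.233]
orientation: [0.126, 3.135, 0.001]
contact_force: [3.5, -2.6, 0.5]
grip_width: 0.0107
gripper_force: 30.5
```

drive_effector --moves "0 0.0182 0.0141 0 0 0;0 0.0343 0.0307 0 0 0;0 0.0480 0.0493 0 0 0;0 0.0575 0.0667 0 0 0;0 0.0649 0.0850 0 0 0"

```text
clock: 9.15
tcp_pos: [0.4846, 0.187, 0.1472]
orientation: [0.127, 3.137, 0.0]
contact_force: [3.7, -2.6, 1.1]
grip_width: 0.0105
gripper_force: 29.8
```

```bash
python3 go.py .48 .03 .259 85.2
```

```text
shift [-0.0083 -0.1568 -0.1118] n 3.856094708462118 rot [0.0003 0.0024 0.0032] 0.026625127697861642 clock 9.15 [ 3.6795 -2.5605  1.0802] j7 0.9629253810808441
```

drive_effector --moves "0 0.0044 0.0159 0 0 0;0 0.0068 0.0289 0 0 0;0 0.0079 0.0387 0 0 0;0 0.0084 0.0469 0 0 0;0 0.0085 0.0525 0 0 0"

```text
clock: 9.65
tcp_pos: [0.4856, 0.1947, 0.0965]
orientation: [0.129, 3.137, -0.001]
contact_force: [-8.5, -10.9, 55.7]
grip_width: 0.0108
gripper_force: 35.3
```

drive_effector --moves "0 0 0 0 0 0;0 0 0 0 0 0"

```text
clock: 9.85
tcp_pos: [0.4856, 0.1947, 0.0968]
orientation: [0.129, 3.136, 0.0]
contact_force: [-1.6, -7.0, 16.5]
grip_width: 0.0107
gripper_force: 31.8
```

drive_effector --moves "0 0 0 0 0 0;0 0 0 0 0 0;0 0 -0.02 0 0 0;0 0 -0.06 0 0 0;0 -0.02 -0.1 0 0 0" --finger_gap 0.05

```text
clock: 10.35
tcp_pos: [0.4822, 0.1786, 0.196]
orientation: [-0.119, -3.139, -0.003]
contact_force: [1.1, 0.4, 0.2]
grip_width: 0.0501
gripper_force: 0.0
```

drive_effector --moves "0 -0.05 -0.02 0 0 0;0 -0.1 -0.04 0 0 0;0 -0.1 -0.04 0 0 0"

```text
clock: 10.65
tcp_pos: [0.4749, 0.071, 0.2371]
orientation: [0.137, 3.135, -0.0]
contact_force: [1.0, 0.3, -0.0]
grip_width: 0.0498
gripper_force: 0.0
```

```bash
python3 - <<'E'
from h import *
c=np.zeros((400,800,3),np.uint8)
im2,d2=vision.grab_frame("side");cv2.imwrite("pics/side5.png",im2)
im,d=vision.grab_frame("top");cv2.imwrite("pics/top5.png",im);np.save("pics/top5.npy",d)
c[:,:400]=cv2.resize(im2[170:290,265:385],(400,400),interpolation=cv2.INTER_CUBIC)
c[:,400:]=cv2.resize(im[215:315,225:325],(400,400),interpolation=cv2.INTER_CUBIC);cv2.imwrite("pics/c5.png",c)
X=cloud("top",d)
P=X[235:290,240:262].reshape(-1,3);P=P[(P[:,2]>.02)&(P[:,2]<.1)&(P[:,1]>.17)];print(len(P),rect(P))
for a,b in((.44,.495),(.52,.555)):
    q=P[(P[:,0]>a)&(P[:,0]<b)];print(a,len(q),q.mean(0))
P=X[235:290,260:300].reshape(-1,3);P=P[(P[:,2]>.055)&(P[:,2]<.11)];A=np.c_[P[:,:2],np.ones(len(P))];print(np.median(P,0),np.linalg.lstsq(A,P[:,2],rcond=None)[0])
E
python3 go.py .519 .193 .18 85.2
```

```text
216 ((515.654052734375, 186.33941650390625), (32.38584899902344, 124.36689758300781), 89.08949279785156)
0.44 98 [0.4698 0.1916 0.0467]
0.52 55 [0.538  0.1925 0.0438]
[0.4553 0.1547 0.0579] [ 0.2378 -0.9245  0.0943]
shift [-0.0339  0.1214  0.0561] n 2.759069670559312 rot [0.0012 0.0025 0.0002] 0.018583143204850876 clock 10.75 [ 0.2789 -0.2596 -0.3455] j7 1.1926158356887409
```

View pics/c5.png

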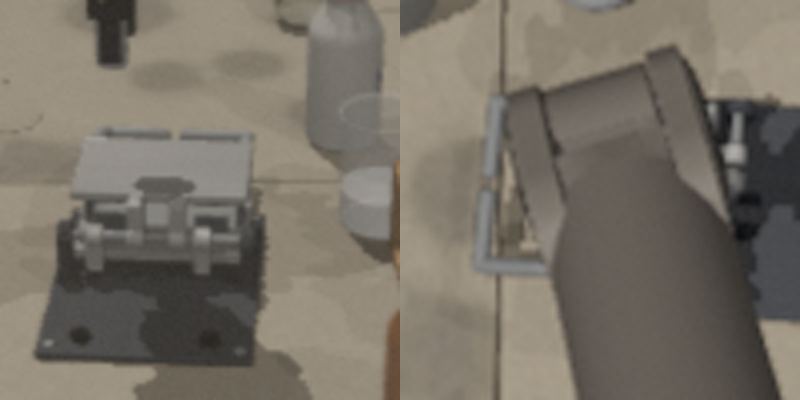

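Both bars stand in line with the gap at top pixel (247,261), and the leaves are closed over the stand.

```bash
python3 -c "
from h import *
print(ray('top',[(246.7,260.7)],.046))"
```

```text
[[0.5141 0.1932 0.046 ]]
```

drive_effector --moves "-0.012 0.045 0 0 0 0;-0.024 0.09 0.01 0 0 0;-0.0335 0.121 0.03 0 0 0;-0.0335 0.121 0.056 0 0 0;-0.0335 0.121 0.056 0 0 0"

```text
clock: 11.25
tcp_pos: [0.5153, 0.1964, 0.1754]
orientation: [-0.118, -3.134, 0.002]
contact_force: [-0.5, -0.9, -0.0]
grip_width: 0.0498
gripper_force: 0.0
```

```bash
python3 go.py .518 .193 .096 85.2
```

```text
shift [-0.0034 -0.0031  0.0794] n 1.5901977948194195 rot [-0.0018 -0.0058  0.0083] 0.06874316244520477 clock 11.25 [-0.5263 -0.9312 -0.0101] j7 0.9832355026056033
```

drive_effector --moves "0 0 0.03 0 0 0;0 0 0.06 0 0 0;0 0 0.06 0 0 0"

```text
clock: 11.55
tcp_pos: [0.5158, 0.1935, 0.1168]
orientation: [-0.125, -3.134, 0.004]
contact_force: [0.4, 0.0, 0.4]
grip_width: 0.0501
gripper_force: 0.0
```

```bash
python3 go.py .5165 .1932 .096 85.2
```

```text
shift [-0.0008 -0.0002  0.0208] n 0.4164389802016178 rot [-0.0025 -0.0046  0.0039] 0.04335849024160714 clock 11.55 [0.3793 0.0119 0.354 ] j7 0.9736907911627887
```

drive_effector --moves "-0.0008 0 0.015 -0.0025 -0.0046 0.0039;-0.0008 0 0.0208 -0.0025 -0.0046 0.0039;-0.0008 0 0.0208 -0.0025 -0.0046 0.0039"

```text
clock: 11.85
tcp_pos: [0.5191, 0.194, 0.0994]
orientation: [0.132, 3.133, 0.004]
contact_force: [-0.2, -0.5, 0.1]
grip_width: 0.05
gripper_force: 0.0
```

drive_effector --moves "0 0 0 0 0 0;0 0 0 0 0 0;0 0 0 0 0 0;0 0 0 0 0 0" --finger_gap 0.008 --grip_n 60

```text
clock: 12.25
tcp_pos: [0.5195, 0.1918, 0.0997]
orientation: [0.135, 3.132, 0.001]
contact_force: [-1.8, -5.6, 7.3]
grip_width: 0.0091
gripper_force: 48.9
```

```bash
python3 arc.py -1 0 .06 .14 .24 .36 .48 .6 .72 .84 .96 1.08 1.2 1.32 1.44 1.56 1.68 1.8 1.92 2.04 2.16 2.28 2.4 2.52 2.64 2.76 2.86 2.94 3.02 3.08 3.12 3.14
```

```text
0 -0.0003 -0.0099 0 0 0;0 -0.0016 -0.0230 0 0 0;0 -0.0047 -0.0392 0 0 0;0 -0.0106 -0.0581 0 0 0;0 -0.0186 -0.0762 0 0 0
0 -0.0102 -0.0170 0 0 0;0 -0.0223 -0.0326 0 0 0;0 -0.0362 -0.0467 0 0 0;0 -0.0517 -0.0590 0 0 0;0 -0.0686 -0.0693 0 0 0
0 -0.0180 -0.0083 0 0 0;0 -0.0368 -0.0143 0 0 0;0 -0.0562 -0.0181 0 0 0;0 -0.0760 -0.0195 0 0 0;0 -0.0958 -0.0185 0 0 0
0 -0.0195 0.0033 0 0 0;0 -0.0385 0.0090 0 0 0;0 -0.0566 0.0168 0 0 0;0 -0.0737 0.0268 0 0 0;0 -0.0895 0.0388 0 0 0
0 -0.0142 0.0138 0 0 0;0 -0.0267 0.0291 0 0 0;0 -0.0372 0.0459 0 0 0;0 -0.0457 0.0638 0 0 0;0 -0.0510 0.0794 0 0 0
0 -0.0032 0.0128 0 0 0;0 -0.0053 0.0258 0 0 0;0 -0.0062 0.0357 0 0 0;0 -0.0065 0.0423 0 0 0;0 -0.0065 0.0456 0 0 0
```

drive_effector --moves "0 0 0 0 0 0;0.0025 0 0.004 0 0 0;0.0025 0 0.004 0 0 0" --finger_gap 0.03

```text
clock: 12.55
tcp_pos: [0.5161, 0.1945, 0.0944]
orientation: [0.131, 3.133, 0.005]
contact_force: [-0.3, 0.3, -0.0]
grip_width: 0.0298
gripper_force: 0.0
```

drive_effector --moves "0 0 0 0 0 0;0 0 0 0 0 0;0 0 0 0 0 0;0 0 0 0 0 0" --finger_gap 0.008 --grip_n 50

```text
clock: 12.95
tcp_pos: [0.5163, 0.1921, 0.0947]
orientation: [0.134, 3.134, -0.0]
contact_force: [-1.4, -5.6, 3.6]
grip_width: 0.0091
gripper_force: 48.7
```

```bash
python3 go.py .5165 .1932 .096 85.2
```

```text
shift [-0.0001  0.0011 -0.0013] n 0.034626190505477106 rot [ 0.0002  0.0048 -0.0019] 0.03413525190850068 clock 12.95 [-1.3772 -5.6461  3.574 ] j7 0.9641483311283576
```

drive_effector --moves "0 -0.0003 -0.0099 0 0 0;0 -0.0016 -0.0230 0 0 0;0 -0.0047 -0.0392 0 0 0;0 -0.0106 -0.0581 0 0 0;0 -0.0186 -0.0762 0 0 0"

```text
clock: 13.45
tcp_pos: [0.5146, 0.1745, 0.1712]
orientation: [0.133, 3.133, 0.003]
contact_force: [4.6, -4.2, -10.1]
grip_width: 0.0091
gripper_force: 48.5
```

```bash
python3 - <<'E'
from h import *
im,d=vision.grab_frame("side");cv2.imwrite("pics/side6.png",im)
cv2.imwrite("pics/c6.png",cv2.resize(im[150:290,250:390],(560,560),interpolation=cv2.INTER_CUBIC))
E
```

```text
(no output)
```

View pics/c6.png

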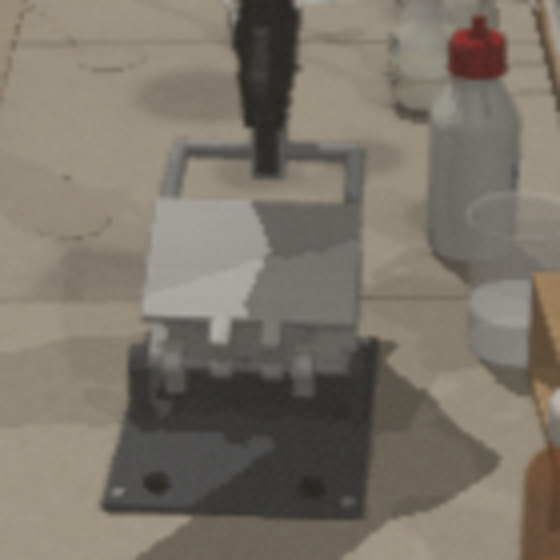

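The side crop shows both bars in line, lifted together by the pinch at (268,155). I'll continue the swing.

drive_effector --moves "0 -0.0102 -0.0170 0 0 0;0 -0.0223 -0.0326 0 0 0;0 -0.0362 -0.0467 0 0 0;0 -0.0517 -0.0590 0 0 0;0 -0.0686 -0.0693 0 0 0"

```text
clock: 14.0
tcp_pos: [0.5091, 0.1094, 0.2427]
orientation: [0.128, 3.129, 0.013]
contact_force: [1.6, 8.1, 1.0]
grip_width: 0.0088
gripper_force: 47.9
```

drive_effector --moves "0 -0.0180 -0.0083 0 0 0;0 -0.0368 -0.0143 0 0 0;0 -0.0562 -0.0181 0 0 0;0 -0.0760 -0.0195 0 0 0;0 -0.0958 -0.0185 0 0 0"

```text
clock: 14.5
tcp_pos: [0.5013, 0.0126, 0.2624]
orientation: [0.129, 3.128, 0.01]
contact_force: [-3.6, 3.2, 15.7]
grip_width: 0.0089
gripper_force: 50.1
```

drive_effector --moves "0 -0.0195 0.0033 0 0 0;0 -0.0385 0.0090 0 0 0;0 -0.0566 0.0168 0 0 0;0 -0.0737 0.0268 0 0 0;0 -0.0895 0.0388 0 0 0"

```text
clock: 15.0
tcp_pos: [0.4937, -0.0793, 0.2214]
orientation: [0.133, 3.128, 0.005]
contact_force: [1.3, 1.0, 5.4]
grip_width: 0.0092
gripper_force: 51.9
```

drive_effector --moves "0 -0.0142 0.0138 0 0 0;0 -0.0267 0.0291 0 0 0;0 -0.0372 0.0459 0 0 0;0 -0.0457 0.0638 0 0 0;0 -0.0510 0.0794 0 0 0"

```text
clock: 15.5
tcp_pos: [0.4896, -0.1299, 0.1405]
orientation: [0.134, 3.13, 0.004]
contact_force: [0.6, -1.4, 5.4]
grip_width: 0.0092
gripper_force: 55.0
```

drive_effector --moves "0 -0.0032 0.0128 0 0 0;0 -0.0053 0.0258 0 0 0;0 -0.0062 0.0357 0 0 0;0 -0.0065 0.0420 0 0 0;0 -0.0065 0.0450 0 0 0"

```text
clock: 16.0
tcp_pos: [0.4891, -0.1367, 0.0947]
orientation: [0.135, 3.131, 0.002]
contact_force: [-0.7, -8.0, 3.7]
grip_width: 0.0092
gripper_force: 56.4
```

drive_effector --moves "0 0 0 0 0 0"

```text
clock: 16.1
tcp_pos: [0.4891, -0.1367, 0.0946]
orientation: [0.135, 3.131, 0.002]
contact_force: [0.6, -7.3, -3.3]
grip_width: 0.009
gripper_force: 55.9
```

```bash
python3 - <<'E'
from h import *
im,d=vision.grab_frame("side");cv2.imwrite("pics/side7.png",im)
cv2.imwrite("pics/c7.png",cv2.resize(im[170:290,240:360],(480,480),interpolation=cv2.INTER_CUBIC))
E
```

```text
(no output)
```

View pics/c7.png

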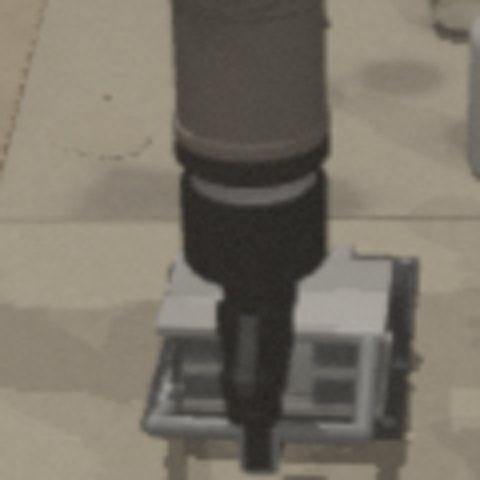

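The side crop shows the closed pair lying on the right side with the bars in line. I'll press a little further, release, and regrip on the left leaf's bar (x=+30 mm).

drive_effector --moves "0 0 0.002 0 0 0;0 0 0.003 0 0 0;0 0 0.003 0 0 0"

```text
clock: 16.45
tcp_pos: [0.4891, -0.1368, 0.0921]
orientation: [0.135, 3.131, 0.002]
contact_force: [-0.0, -8.0, 1.2]
grip_width: 0.0089
gripper_force: 56.3
```

drive_effector --moves "0 0 -0.003 0 0 0;0 0 -0.003 0 0 0;0 0 -0.003 0 0 0;0 0 -0.02 0 0 0;0 0 -0.05 0 0 0" --finger_gap 0.03

```text
clock: 16.95
tcp_pos: [0.4872, -0.1339, 0.1404]
orientation: [0.131, 3.137, 0.006]
contact_force: [1.1, -0.0, -0.1]
grip_width: 0.0297
gripper_force: 0.0
```

drive_effector --moves "-0.015 0 0 0 0 0;-0.03 0 0 0 0 0;-0.03 0 0.02 0 0 0;-0.03 0 0.047 0 0 0;-0.03 0 0.047 0 0 0"

```text
clock: 17.45
tcp_pos: [0.5167, -0.1362, 0.0921]
orientation: [0.131, 3.138, 0.007]
contact_force: [-0.6, -0.1, 0.0]
grip_width: 0.0299
gripper_force: 0.0
```

drive_effector --moves "0 0 0 0 0 0;0 0 0 0 0 0;0 0 0 0 0 0;0 0 0 0 0 0" --finger_gap 0.008 --grip_n 30

```text
clock: 17.85
tcp_pos: [0.5181, -0.1393, 0.0958]
orientation: [0.135, 3.132, 0.001]
contact_force: [-3.1, -5.6, -1.8]
grip_width: 0.011
gripper_force: 29.2
```

```bash
python3 arc.py 1 0 .06 .14 .24 .36 .48 .62 .76 .9 1.04 1.18 1.32 1.46 1.6 1.74 1.88 2.02 2.16 2.3 2.44 2.58 2.7 2.82 2.92 3.0 3.06 3.10 3.125 3.14
```

```text
0 0.0003 -0.0099 0 0 0;0 0.0016 -0.0230 0 0 0;0 0.0047 -0.0392 0 0 0;0 0.0106 -0.0581 0 0 0;0 0.0186 -0.0762 0 0 0
0 0.0121 -0.0197 0 0 0;0 0.0268 -0.0375 0 0 0;0 0.0438 -0.0531 0 0 0;0 0.0628 -0.0661 0 0 0;0 0.0835 -0.0764 0 0 0
0 0.0219 -0.0073 0 0 0;0 0.0446 -0.0114 0 0 0;0 0.0677 -0.0124 0 0 0;0 0.0906 -0.0101 0 0 0;0 0.1131 -0.0046 0 0 0
0 0.0214 0.0085 0 0 0;0 0.0415 0.0200 0 0 0;0 0.0597 0.0341 0 0 0;0 0.0758 0.0507 0 0 0;0 0.0894 0.0693 0 0 0
0 0.0095 0.0174 0 0 0;0 0.0169 0.0357 0 0 0;0 0.0213 0.0516 0 0 0;0 0.0237 0.0646 0 0 0;0 0.0248 0.0744 0 0 0
0 0.0004 0.0066 0 0 0;0 0.0005 0.0107 0 0 0;0 0.0005 0.0132 0 0 0
```

drive_effector --moves "0 0.0003 -0.0099 0 0 0;0 0.0016 -0.0230 0 0 0;0 0.0047 -0.0392 0 0 0;0 0.0106 -0.0581 0 0 0;0 0.0186 -0.0762 0 0 0"

```text
clock: 18.35
tcp_pos: [0.5195, -0.1205, 0.173]
orientation: [0.135, 3.131, 0.002]
contact_force: [0.1, -2.7, -2.0]
grip_width: 0.0107
gripper_force: 29.1
```

drive_effector --moves "0 0.0121 -0.0197 0 0 0;0 0.0268 -0.0375 0 0 0;0 0.0438 -0.0531 0 0 0;0 0.0628 -0.0661 0 0 0;0 0.0835 -0.0764 0 0 0"

```text
clock: 18.85
tcp_pos: [0.5264, -0.0385, 0.2511]
orientation: [0.137, 3.129, -0.0]
contact_force: [-1.8, -6.7, 7.7]
grip_width: 0.0108
gripper_force: 29.8
```

drive_effector --moves "0 0.0219 -0.0073 0 0 0;0 0.0446 -0.0114 0 0 0;0 0.0677 -0.0124 0 0 0;0 0.0906 -0.0101 0 0 0;0 0.1131 -0.0046 0 0 0"

```text
clock: 19.35
tcp_pos: [0.5362, 0.0769, 0.2549]
orientation: [0.133, 3.129, 0.004]
contact_force: [-0.2, -3.3, -1.1]
grip_width: 0.0109
gripper_force: 29.5
```

drive_effector --moves "0 0.0214 0.0085 0 0 0;0 0.0415 0.0200 0 0 0;0 0.0597 0.0341 0 0 0;0 0.0758 0.0507 0 0 0;0 0.0894 0.0693 0 0 0"

```text
clock: 19.85
tcp_pos: [0.5439, 0.1664, 0.1849]
orientation: [0.132, 3.131, 0.004]
contact_force: [-0.5, -4.4, -0.5]
grip_width: 0.0105
gripper_force: 29.2
```

drive_effector --moves "0 0.0095 0.0174 0 0 0;0 0.0169 0.0357 0 0 0;0 0.0213 0.0516 0 0 0;0 0.0237 0.0646 0 0 0;0 0.0248 0.0744 0 0 0"

```text
clock: 20.35
tcp_pos: [0.546, 0.1894, 0.1088]
orientation: [0.134, 3.134, 0.001]
contact_force: [-2.5, -6.8, 1.4]
grip_width: 0.0108
gripper_force: 29.3
```

drive_effector --moves "0 0.0004 0.0050 0 0 0;0 0.0005 0.009 0 0 0;0 0.0005 0.0125 0 0 0;0 0.0005 0.0135 0 0 0;0 0.0005 0.0135 0 0 0"

```text
clock: 20.85
tcp_pos: [0.5471, 0.1895, 0.1005]
orientation: [0.136, 3.132, 0.002]
contact_force: [-15.4, -11.6, 43.7]
grip_width: 0.0106
gripper_force: 34.6
```

drive_effector --moves "0 0 -0.002 0 0 0;0 0 -0.003 0 0 0;0 0 -0.003 0 0 0;0 0 -0.03 0 0 0;0 0 -0.07 0 0 0" --finger_gap 0.06

```text
clock: 21.35
tcp_pos: [0.5447, 0.1912, 0.1642]
orientation: [0.132, 3.137, 0.002]
contact_force: [0.8, 0.9, 1.1]
grip_width: 0.0596
gripper_force: 0.0
```

drive_effector --moves "0 0.02 -0.05 0 0 0;0 0.04 -0.05 0 0 0;0 0.04 -0.05 0 0 0"

```text
clock: 21.65
tcp_pos: [0.5497, 0.2356, 0.218]
orientation: [0.125, 3.129, 0.012]
contact_force: [0.6, 0.2, -0.7]
grip_width: 0.0603
gripper_force: 0.0
```

```bash
python3 - <<'E'
from h import *
c=np.zeros((400,800,3),np.uint8)
im2,d2=vision.grab_frame("side");cv2.imwrite("pics/side8.png",im2)
im,d=vision.grab_frame("top");cv2.imwrite("pics/top8.png",im);np.save("pics/top8.npy",d)
c[:,:400]=cv2.resize(im2[180:300,250:370],(400,400),interpolation=cv2.INTER_CUBIC)
c[:,400:]=cv2.resize(im[210:330,255:375],(400,400),interpolation=cv2.INTER_CUBIC);cv2.imwrite("pics/c8.png",c)
X=cloud("top",d);P=X[235:300,310:350].reshape(-1,3);P=P[(P[:,2]>.047)&(P[:,2]<.075)];print(len(P),rect(P),np.median(P,0))
P=X[235:300,240:375].reshape(-1,3);
for a in ((.17,.21),(-.15,-.12)):
    q=P[(P[:,1]>a[0])&(P[:,1]<a[1])&(P[:,2]>.03)&(P[:,2]<.09)];print(len(q),q.mean(0))
E
python3 go.py .498 -.043 .2 85.2
```

```text
677 ((508.3504333496094, -17.97307586669922), (87.4007339477539, 122.68050384521484), 86.10155487060547) [ 0.4985 -0.038   0.0579]
107 [0.5526 0.1885 0.043 ]
97 [ 0.4552 -0.1305  0.0452]
shift [ 0.0279 -0.2778  0.0144] n 5.590496944077423 rot [0.003  0.0057 0.0007] 0.04288714090818495 clock 21.75 [ 0.5389 -0.8565  0.1181] j7 0.9626337024750005
```

View pics/c8.png

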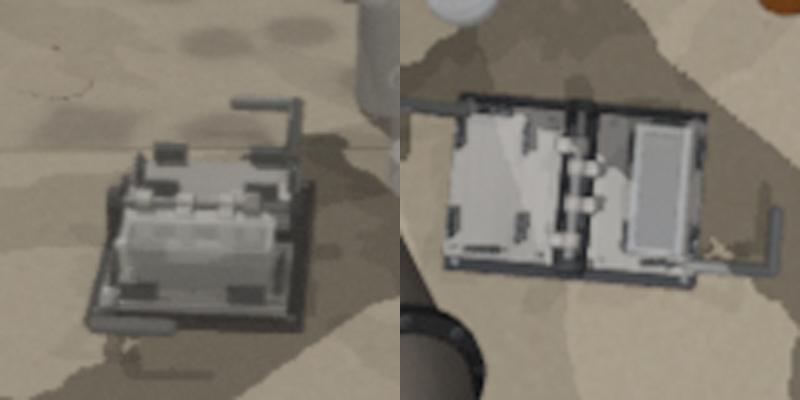

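The stand lies inverted in the right nest at top crop corners (637,123), (696,128), (690,257) and (630,250). Both leaves are flat.

```bash
python3 - <<'E'
from h import *
f=400/120
C=(np.array([(637,123),(696,128),(690,257),(630,250)],float)-[400,0]+.5)/f-.5+[255,210]
Q=ray("top",C,.058);print(Q,Q.mean(0))
d=np.load("pics/top8.npy");X=cloud("top",d);P=X[240:295,322:348].reshape(-1,3);P=P[(P[:,2]>.048)&(P[:,2]<.07)&(P[:,1]<-.015)];print(len(P),rect(P))
E
```

```text
[[ 0.5511 -0.0213  0.058 ]
 [ 0.547  -0.0692  0.058 ]
 [ 0.4424 -0.0637  0.058 ]
 [ 0.448  -0.0155  0.058 ]] [ 0.4971 -0.0424  0.058 ]
640 ((498.315185546875, -37.869178771972656), (45.9161376953125, 105.05972290039062), 85.60221099853516)
```

drive_effector --moves "0.005 -0.05 0 0 0 0;0.01 -0.1 0 0 0 0;0.016 -0.16 0.005 0 0 0;0.022 -0.21 0.01 0.003 0.005 0;0.0279 -0.26 0.0144 0.003 0.0057 0"

```text
clock: 22.25
tcp_pos: [0.5004, -0.0167, 0.2004]
orientation: [-0.134, -3.137, 0.001]
contact_force: [0.7, -0.0, -0.4]
grip_width: 0.0599
gripper_force: 0.0
```

drive_effector --moves "0 -0.018 0 0 0 0;0 -0.018 0 0 0 0;0 -0.018 0 0 0 0"

```text
clock: 22.55
tcp_pos: [0.4999, -0.0321, 0.2009]
orientation: [-0.135, -3.138, -0.0]
contact_force: [-0.7, 0.2, 0.2]
grip_width: 0.0598
gripper_force: 0.0
```

```bash
python3 go.py .498 -.043 .103 85.2
```

```text
shift [ 0.0009 -0.011   0.0979] n 1.9706541834433267 rot [ 0.0002 -0.0008 -0.0022] 0.01567910093119148 clock 22.55 [-0.6907  0.1559  0.2232] j7 1.434285817053565
```

drive_effector --moves "0.001 -0.01 0.03 0 0 0;0.001 -0.01 0.055 0 0 0;0.001 -0.01 0.055 0 0 0" --finger_gap 0.064

```text
clock: 22.85
tcp_pos: [0.4968, -0.0401, 0.1438]
orientation: [-0.129, -3.133, -0.001]
contact_force: [-0.7, -0.2, 0.0]
grip_width: 0.0641
gripper_force: 0.0
```

```bash
python3 go.py .498 -.042 .103 85.2
```

```text
shift [-0.0016 -0.0018  0.0408] n 0.8178209526307262 rot [ 0.0001 -0.0055  0.0017] 0.03852288991062087 clock 22.85 [-0.721  -0.1729  0.0233] j7 1.4574714499561023
```

drive_effector --moves "-0.0016 -0.0018 0.015 0 -0.005 0;-0.0016 -0.0018 0.03 0 -0.005 0;-0.0016 -0.0018 0.0408 0 -0.005 0;-0.0016 -0.0018 0.0408 0 -0.005 0"

```text
clock: 23.25
tcp_pos: [0.4998, -0.0425, 0.1052]
orientation: [0.13, 3.135, 0.0]
contact_force: [-0.1, 0.5, 0.7]
grip_width: 0.0643
gripper_force: 0.0
```

drive_effector --moves "0 0 0 0 0 0;0 0 0 0 0 0;0 0 0 0 0 0;0 0 0 0 0 0" --finger_gap 0.035 --grip_n 35

```text
clock: 23.65
tcp_pos: [0.5007, -0.0431, 0.1066]
orientation: [0.132, 3.132, 0.001]
contact_force: [-1.7, 2.2, 5.9]
grip_width: 0.0449
gripper_force: 36.0
```

```bash
python3 go.py .498 -.042 .18 85.2
```

```text
shift [ 0.0022  0.0009 -0.0734] n 1.4683620798333359 rot [ 0.0008  0.007  -0.0003] 0.04702826447462219 clock 23.65 [-1.6775  2.1699  5.8771] j7 1.4620109605567106
```

drive_effector --moves "0.001 0 -0.015 0 0 0;0.001 0 -0.04 0 0 0;0.001 0 -0.075 0 0.005 0;0.001 0 -0.1 0 0.005 0;0.001 0 -0.1 0 0.005 0"

```text
clock: 24.15
tcp_pos: [0.5004, -0.0438, 0.2091]
orientation: [0.133, 3.132, 0.001]
contact_force: [0.1, 0.7, -0.4]
grip_width: 0.0445
gripper_force: 36.3
```

```bash
python3 go.py .49 -.2 .205 43
```

```text
shift [-0.0029 -0.1565  0.004 ] n 3.131039584621971 rot [0.0033 0.0066 0.7352] 4.901668926905682 clock 24.15 [ 0.1444  0.7308 -0.4482] j7 1.4600914254294526
```

drive_effector --moves "-0.001 -0.03 0.001 0.003 0.0066 0.14;-0.002 -0.06 0.002 0.003 0.0066 0.29;-0.0029 -0.09 0.003 0.003 0.0066 0.44;-0.0029 -0.125 0.004 0.003 0.0066 0.59;-0.0029 -0.1565 0.004 0.003 0.0066 0.735"

```text
clock: 24.65
tcp_pos: [0.4872, -0.2012, 0.2007]
orientation: [-1.258, -2.871, 0.005]
contact_force: [0.6, 0.3, -1.4]
grip_width: 0.0448
gripper_force: 36.3
```

```bash
python3 go.py .4768 -.3898 .18 -6.6
```

```text
shift [-0.1317 -0.1353  0.0207] n 3.7996984089738866 rot [-0.008  -0.0027  0.8599] 5.733161649977068 clock 24.65 [ 0.6449  0.342  -1.4129] j7 1.132816369042978
```

drive_effector --moves "-0.025 -0.026 0.004 -0.008 -0.003 0.14;-0.05 -0.052 0.008 -0.008 -0.003 0.29;-0.075 -0.078 0.012 -0.008 -0.003 0.44;-0.1 -0.105 0.016 -0.008 -0.003 0.59;-0.1317 -0.1353 0.0207 -0.008 -0.003 0.74"

```text
clock: 25.15
tcp_pos: [0.4784, -0.3886, 0.1796]
orientation: [-2.214, -2.227, -0.002]
contact_force: [0.7, 0.8, -1.4]
grip_width: 0.045
gripper_force: 36.3
```

drive_effector --moves "0 0 0 0 0 0.12;0 0 0 0 0 0.12;0 0 0 0 0 0.12"

```text
clock: 25.45
tcp_pos: [0.479, -0.3871, 0.18]
orientation: [-2.334, -2.102, -0.002]
contact_force: [-0.0, 0.3, -1.1]
grip_width: 0.045
gripper_force: 36.3
```

```bash
python3 go.py .4768 -.3898 .18 -6.6; python3 - <<'E'
from h import *
c=np.zeros((400,800,3),np.uint8)
im2,d2=vision.grab_frame("side");cv2.imwrite("pics/side9.png",im2);np.save("pics/side9.npy",d2)
im,d=vision.grab_frame("top");cv2.imwrite("pics/top9.png",im)
c[:,:400]=cv2.resize(im2[270:430,215:375],(400,400),interpolation=cv2.INTER_CUBIC)
c[:,400:]=cv2.resize(im[220:340,400:520],(400,400),interpolation=cv2.INTER_CUBIC);cv2.imwrite("pics/c9.png",c)
E
```

```text
shift [-0.0029 -0.0019 -0.    ] n 0.06953181101850381 rot [ 0.     -0.0018  0.0106] 0.07187689445940582 clock 25.45 [-0.0106  0.3081 -1.1032] j7 0.7565284917636014
```

View pics/c9.png

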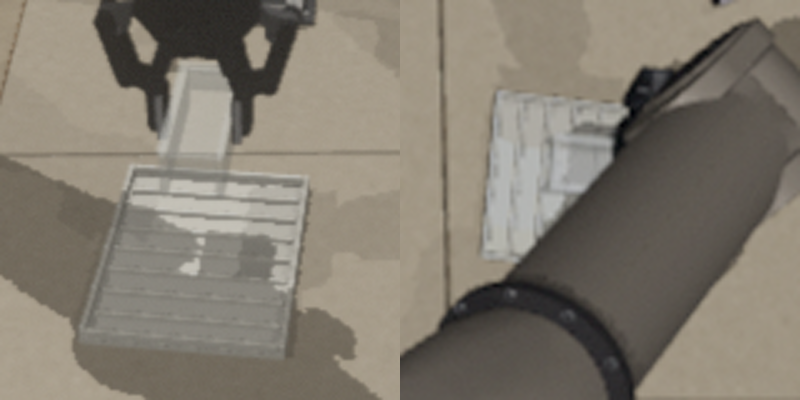

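The side crop shows the inverted stand held level above the tray and lined up with it. Its rim corners are at crop (130,167), (308,178), (290,348) and (82,335).

```bash
python3 - <<'E'
from h import *
C=(np.array([(130,167),(308,178),(290,348),(82,335)],float)+.5)/2.5-.5+[215,270]
Q=ray("side",C,.012);print(Q,Q.mean(0))
E
python3 go.py .477 -.393 .105 -6.6
```

```text
[[ 0.4196 -0.2981  0.012 ]
 [ 0.5571 -0.3132  0.012 ]
 [ 0.5403 -0.49    0.012 ]
 [ 0.401  -0.4764  0.012 ]] [ 0.4795 -0.3944  0.012 ]
shift [-0.0066 -0.0019  0.0756] n 1.517823662604526 rot [ 0.0012 -0.0019  0.0107] 0.07288573851693082 clock 25.55 [-0.1269  0.4111 -0.9057] j7 0.7558927140816428
```

drive_effector --moves "-0.0085 -0.0007 0.03 0 0 0.01;-0.0085 -0.0007 0.055 0 0 0.01;-0.0085 -0.0007 0.07 0 0 0.01;-0.0085 -0.0007 0.07 0 0 0.01"

```text
clock: 25.95
tcp_pos: [0.4771, -0.3948, 0.1091]
orientation: [-2.345, -2.086, -0.002]
contact_force: [-0.2, 0.4, -1.0]
grip_width: 0.0452
gripper_force: 36.3
```

```bash
python3 go.py .478 -.395 .0945 -6.6
```

```text
shift [-0.0001  0.001   0.0146] n 0.29349095350396737 rot [-0.0014 -0.0033 -0.0014] 0.025462890271049875 clock 25.95 [-0.2365  0.3994 -0.959 ] j7 0.8023215521699808
```

drive_effector --moves "0 0.001 0.006 0 -0.003 0;0 0.001 0.011 0 -0.003 0;0 0.001 0.0135 0 -0.003 0;0 0.001 0.0135 0 -0.003 0"

```text
clock: 26.35
tcp_pos: [0.4788, -0.3966, 0.0978]
orientation: [2.347, 2.084, -0.0]
contact_force: [0.5, -0.1, -2.4]
grip_width: 0.0452
gripper_force: 36.3
```

drive_effector --moves "0 0 0.001 0 0 0;0 0 0.0015 0 0 0;0 0 0.0015 0 0 0"

```text
clock: 26.65
tcp_pos: [0.4787, -0.3967, 0.0962]
orientation: [2.347, 2.084, -0.001]
contact_force: [0.6, -0.6, -1.8]
grip_width: 0.0449
gripper_force: 36.3
```

drive_effector --moves "0 0 0.001 0 0 0;0 0 0.0015 0 0 0;0 0 0.0015 0 0 0"

```text
clock: 26.95
tcp_pos: [0.4788, -0.3967, 0.0948]
orientation: [2.347, 2.084, -0.0]
contact_force: [-0.0, 0.6, 1.9]
grip_width: 0.0449
gripper_force: 36.5
```

drive_effector --moves "0 0 0.001 0 0 0;0 0 0.0015 0 0 0;0 0 0.0015 0 0 0"

```text
clock: 27.25
tcp_pos: [0.4788, -0.3968, 0.0947]
orientation: [2.347, 2.084, 0.001]
contact_force: [-3.6, 4.7, 14.4]
grip_width: 0.0448
gripper_force: 37.4
```

drive_effector --moves "0 0 -0.0012 0 0 0;0 0 -0.0012 0 0 0"

```text
clock: 27.45
tcp_pos: [0.4789, -0.3968, 0.0948]
orientation: [2.347, 2.083, -0.0]
contact_force: [-1.3, 1.4, 5.7]
grip_width: 0.045
gripper_force: 36.8
```

drive_effector --moves "0 0 0 0 0 0;0 0 0 0 0 0;0 0 0 0 0 0;0 0 0 0 0 0" --finger_gap 0.06

```text
clock: 27.85
tcp_pos: [0.4787, -0.3966, 0.0941]
orientation: [2.347, 2.084, -0.001]
contact_force: [0.6, -0.3, -0.4]
grip_width: 0.0601
gripper_force: 0.0
```

drive_effector --moves "0 0 -0.01 0 0 0;0 0 -0.03 0 0 0;0 0 -0.06 0 0 0;0 0 -0.1 0 0 0;0 0 -0.14 0 0 0"

```text
clock: 28.35
tcp_pos: [0.4781, -0.3962, 0.2361]
orientation: [2.348, 2.084, -0.001]
contact_force: [0.8, -1.0, 0.3]
grip_width: 0.0602
gripper_force: 0.0
```

```bash
python3 go.py .5 -.2 .27 30
```

```text
shift [ 0.1974 -0.0015 -0.0343] n 4.006688955864232 rot [ 0.0007  0.0026 -0.6426] 4.283998146165052 clock 28.35 [ 0.8218 -0.9663  0.2904] j7 0.7246112918177114
```

drive_effector --moves "0.04 0 -0.03 0 0 0;0.08 0 -0.03 0 0 0;0.12 0 -0.03 0 0 0;0.16 0 -0.03 0 0 0;0.2 0 -0.03 0 0 0"

```text
clock: 28.85
tcp_pos: [0.502, -0.1962, 0.2647]
orientation: [2.347, 2.083, 0.001]
contact_force: [0.6, 0.1, 0.2]
grip_width: 0.0597
gripper_force: 0.0
```

drive_effector --moves "0.03 0 0 0 0 0;0.03 0 0 0 0 0;0.03 0 0 0 0 0"

```text
clock: 29.15
tcp_pos: [0.5058, -0.1675, 0.2644]
orientation: [2.345, 2.085, 0.0]
contact_force: [-0.1, 0.5, -0.6]
grip_width: 0.0602
gripper_force: 0.0
```

```bash
python3 - <<'E'
from h import *
c=np.zeros((580,800,3),np.uint8)
im2,d2=vision.grab_frame("side");cv2.imwrite("pics/side10.png",im2)
im,d=vision.grab_frame("top");cv2.imwrite("pics/top10.png",im);np.save("pics/top10.npy",d)
c[:400,:400]=cv2.resize(im2[270:430,215:375],(400,400),interpolation=cv2.INTER_CUBIC)
c[:400,400:]=cv2.resize(im[220:320,410:510],(400,400),interpolation=cv2.INTER_CUBIC);cv2.imwrite("pics/c10.png",c[:400])
X=cloud("top",d);P=X[235:315,415:505].reshape(-1,3);P=P[(P[:,2]>.03)&(P[:,2]<.06)];print(len(P),rect(P),np.median(P,0))
E
```

```text
668 ((481.3815002441406, -389.8784484863281), (107.05937957763672, 46.671478271484375), 83.15425872802734) [ 0.4806 -0.3884  0.0453]
```

View pics/c10.png

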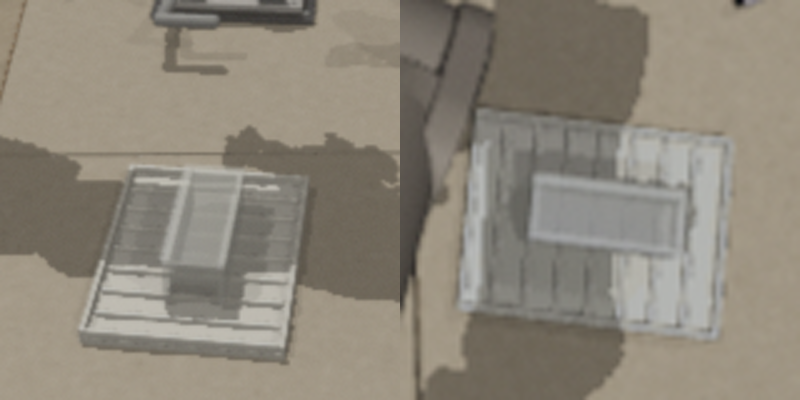

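The stand rests inverted on the ribs. Its centre is (0.481, -0.390) against the tray's (0.477, -0.390), aligned with the tray and well inside the rim. Both leaves are open, so I'm handing in.

```bash
python3 -c "
from bench import r, vision, sensors
print(r.hand_in())"
```

```text
the job is handed in; nothing more can be done
None
```

The cuvette stand was turned over in the flip fixture and now rests open side down on the drip tray ribs, within about 5 mm of the middle and inside the rim; both leaves lie open and flat, and the job was handed in at about 29 s.

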